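# Release the slide lock and push the casting mould home

## Robot

A 7-joint arm with a two-finger parallel gripper is mounted at the origin on the work surface. World frame = base frame: x ahead of the robot, y to its left, z up, the work surface at z = 0. Lengths are in m, angles in rad, forces in N, time in s.
With the tool pointing down it reaches from about 0.4 to 0.85 m from the base axis. Payload 4.5 kg.
Tool frame: the origin (TCP) lies where the fingers leave the gripper's body, on its centre line; the fingertips stand 64 mm ahead of it and the grasp point (between the pads) lies 45 mm ahead of it; z points along the fingers, y is the direction in which the jaws open and shut (so a half turn about z gives the same grasp; the last joint's range is limited). The gripper opens to 88 mm and grips with 3 to 60 N. Pads are 18 mm wide; open, the fingers measure 123 mm over their backs; the gripper's body (75 mm by 187 mm) begins 45 mm behind the grasp point.
Start: joints at [-1.099, 0.689, -0.195, 1.565, 0.157, 0.902, -0.215], TCP at [0.265, 0.566, 0.303] pointing down, gripper open.
Joint ranges: [-3.01, 3.01], [-0.46, 2.08], [-1.47, 1.51], [0.13, 2.56], [-1, 4.14], [0.04, 2.09], [-2.66, 2.66]. Speed limits (rad/s): [2.57, 2.57, 3.14, 3.14, 3.14, 3.14, 3.14].

## Interface

Orientations are given as a unit quaternion [x, y, z, w].
In Python, from plant import monitor, snapshot, workorder, finder gives the robot as it stands.
- The arm moves only by the tool carry_out, never from a script. Its argument "motion" is one flat list of numbers, 6 for each row, row after row: the shift along the tool's x, y, z in cm, then the turn, a rotation vector about the tool's x, y, z in rad. In form: [x, y, z, rx, ry, rz, x, y, z, rx, ry, rz, ...]. A call has 1 to 8 rows; each row shifts and turns the commanded pose from where the row before left it, along the tool's axes as they then stand; what a row does not reach is not made up. A row lasts 1/8 s, in which the tool goes at most 62.5 mm and 10.7 degrees, less where a joint would pass 70% of its speed; a pose out of reach is approached as far as the arm can. A call with a gripper value outside its range is refused whole. "hand" is the finger opening in cm, from 0 to 8.81, set as the call begins (left out, the last holds). The fingers move at their own pace and stop on an object; "grip_force" is the grip in N (left out, the last holds). Time passes only in rows, so rows that do not move let the fingers close. It gives the time, the measured TCP pose, the force and the opening at its end, in the units of the state.
- monitor.get_state(): the state, without advancing time (a new reading comes with each control period).
- snapshot(name): name is "scene" or "top"; returns a dict with "frame" (384x512x3 uint8, red, green, blue), "range_z" (384x512 float32, m along the optical axis (not along the pixel's ray), 0 where there is no reading), "fx", "fy", "cx", "cy" (pixels), "rvec" (rotation vector, rad) and "tvec" (3), from world to camera coordinates, as OpenCV has them. Camera axes: x right, y down, z forward; pixel columns grow to the right and rows downward; lengths in m; the calibration is good to about 2 mm. A picture is of the moment at which its call begins.
- workorder.finish_job(): hands the job in, once; it reports no verdict.
Trained networks look in a picture, given as the dict that the camera call returned (one of the last four; its "shot" number tells which), for a name from the list of things; names that differ only in an ending like _2 or _b are one class to them, and where a whole thing is asked for, a point or a joint stands for the part that bears it (a point fixed in the world has none). Each returns a list of dicts, best first, with "p" (0 to 1); they miss things now and then, are a little off and sometimes report something else, mostly with a low value. They report only what shows in the picture. A call takes as long as a camera call. They do not tell look-alikes from the thing itself.
- finder.masks_of(picture, thing): "pixels" (384x512 bool, what is visible of it) and "extent" ([left, top, right, bottom] in pixels, round what is visible of it).
The state is a dict: "clock": time; "q": joint angles; "qd": joint speeds; "joint_torque": joint torques, N m; "tool_pos": TCP position; "eef_rot": TCP orientation; "contact_force": force on the tool from outside, world axes, zero at the start; "moment": the same for the moment, N m; "opening": opening from 0.0 (shut) to 1.0 (fully open).
Only numpy, scipy, OpenCV 4.12 (cv2) and the standard library are available. Lean on these libraries where they do the work, as an engineer would, in place of code of your own. Each camera call takes 0.05 s, during which the arm holds its last target. There are 200 camera calls.

## Task

On the locking slide, press the lock button down with the fingertips and, keeping it pressed all the way, slide the carriage with its casting mould up against the end stop; then let the button spring back up so that the carriage is locked there. Only press and push: grasp and lift nothing, let the mould ride along upright in its place without touching it, and leave everything else on the bench where it is.

Things in the scene. Friction and masses are not known exactly. Their poses are not given: they have to be found in the camera images.
- bed: grey slide bed fixed to the bench, 200 (x) by 460 (y) mm plate with two steel rails and a short toothed lock rack running along its y; origin at the centre of its underside, on the bench; its +y is the direction in which the carriage has to slide. It may be turned up to 0.5 rad either way on the bench.
- carriage (a joint): travel of the carriage along the bed's +y, in m, larger is nearer the end stop; starts between 0 and 0.002 (at 0 the deck's centre is at y = -0.15 on the bed). Its deck is an aluminium plate 190 (bed x) by 110 (bed y) mm, top 48 mm above the bench; 1.2 kg plus mould. Unlocked it slides with 1 to 3 N; locked it has up to 3 mm of play and no more
- carriage_front (a point): middle of the leading (+y) edge face of the carriage deck, the face that meets the end stop, 41 mm above the bench; axes as the bed's
- button_top (a point): centre of the top face of the black lock button, a rectangular key 36 (bed x) by 44 (bed y) mm, 98 mm above the bench when up. It sits on a grey block (top 88 mm above the bench) at the -x side of the carriage, 58 mm from the deck's middle, and moves with the carriage. It is pressed straight down. Axes as the bed's, z up
- ledge (a point): middle of the top of the aluminium ledge that stands across the grey block just ahead (+y) of the button, part of the carriage: 44 (bed x) by 12 (bed y) mm, top 114 mm above the bench, 16 mm above the button; its face towards the button is 25 mm from the button's centre. A fingertip pressing the button may also push on this ledge
- lock_button (a joint): how far the button is pressed, in m: about 0 when up (carriage locked), 0.008 when fully down. A spring pushes it up with 4 N at the top and 7 N at the bottom; past 4 mm the carriage is free. Let go on the way, its pawl drops into the rack or jams; at the end stop (carriage within 1.5 mm of it) the pawl drops behind a keeper and the button comes fully up, otherwise it stays about 3 mm down.
- stop: dark steel end stop clamped across the bed's rails with a small round black screw knob on top (72 mm above the bench), its block 75 (x) by 30 (y) mm with a low bar on to the lock rack side; origin at bench height, axes as the bed's; the face that the carriage deck meets is at y = -15 mm in its frame. Its place along the bed differs each time, so the carriage travels 120 to 220 mm.
- seat (a point): middle of the place for the mould on the carriage: a point on the deck's top, 45 mm to the +x side of the deck's centre
- mould: white tube, 58 mm across, in a black rubber foot 68 mm across, 75 mm tall, about 0.25 kg, standing loose on the carriage deck, its centre within 13 mm of the seat point; origin at the centre of its underside, z up
- spare_mould: smaller white tube in a rubber foot, 58 mm across, 65 mm tall, standing on the bench beyond the bed; origin under its centre
- collar: loose black rubber ring, 72 mm across, 14 mm high, lying on the bench beyond the bed; origin under its centre
- brush: brush lying on the bench on the robot's side of the bed, under 40 mm high; origin under its middle
- jug: clear plastic jug with a handle, 84 mm across, 110 mm tall, on the left; origin under its centre
- bowl: black rubber mixing bowl, 110 mm across, 50 mm tall, on the right; origin under its centre
- spatula: spatula lying flat on the left; origin under its middle
- jar: jar with a lid, 70 mm across, 90 mm tall, on the right; origin under its centre
There are look-alikes about, which are no part of the job. What is shaped like the mould but purple or red is not meant.

How it is judged:
On the way, in this order (a step that is already met when the one before it is completed fails the run):
1. the lock button is held down while the carriage is still away from the stop (value of joint lock_button above 0.003 m and not (y of carriage_front in the frame of stop above -0.018 m)), for 0.1 s.
2. the carriage arrives at the end stop with the button still held down (y of carriage_front in the frame of stop above -0.018 m and value of joint lock_button above 0.002 m), for 0.1 s.
At the end, for the whole second after the job is handed in: The carriage deck is within 3 mm of the end stop and at rest, the lock button is back up (within 1 mm), and the mould stands upright (within 0.1 rad) on the carriage within 25 mm of the middle of its place (y of carriage_front in the frame of stop above -0.018 m and value of joint lock_button below 0.001 m and velocity of joint carriage between -0.005 and 0.005 m/s and horizontal distance between mould and seat below 0.025 m and angle between mould's own z axis and vertical below 0.1 rad and z of mould in the frame of seat below 0.004 m); the robot touches nothing.
It fails at once if the lock button comes up on the way, between the start and the end stop (value of joint lock_button below 0.001 m and value of joint carriage above 0.008 m and not (y of carriage_front in the frame of stop above -0.018 m)).
It fails at once if the mould is touched, lifted or tipped (contact force between any of the fingers, the arm and mould above 0.5 N or z of mould in the frame of seat above 0.015 m or angle between mould's own z axis and vertical above 0.3 rad).
It fails at once if something else on the bench is moved by more than 20 mm (distance of any of spare_mould, collar, brush, jug, bowl, spatula, jar from where it was at the start of the episode above 0.02 m).
It also fails if it takes over 38 s, if anything falls off the work surface, if the arm or the gripper's body presses on something with over 40 N, if the wrist force passes 120 N, or if a joint passes its speed limit or range.

## Working session

There is one attempt and no reset: what is moved stays moved. The work goes in short steps, Python scripts to look and compute and a tool call to move; the robot and the scene stay as the last step left them, time stands still between calls to the robot, and variables do not carry over. Pictures are saved under pics/ and viewed, about 8 in all and at most 12, crops included, and the job is handed in when it is done.

Besides the shell and the picture viewer there is one more tool, called after "Emit:" as name(argument=value, ...) on one line, values as JSON. carry_out: Moves the arm, as the interface text tells. Its arguments: {"type":"object","properties":{"motion":{"type":"array"},"hand":{"type":"number"},"grip_force":{"type":"number"}},"required":["motion"]}

```bash
mkdir -p pics; ls
cat > h.py <<'E'
import numpy as np, cv2
from plant import monitor, snapshot, workorder, finder
def world(p, mask=None):
    z=p["range_z"]; v,u=np.nonzero((z>0) if mask is None else (mask&(z>0)))
    d=z[v,u]; c=np.stack([(u-p["cx"])/p["fx"]*d,(v-p["cy"])/p["fy"]*d,d],1)
    R=cv2.Rodrigues(np.array(p["rvec"],float))[0]
    return (c-np.array(p["tvec"]).ravel())@R, u, v
def proj(p,P):
    q,_=cv2.projectPoints(np.array(P,float).reshape(-1,3),np.array(p["rvec"],float),np.array(p["tvec"],float),np.array([[p["fx"],0,p["cx"]],[0,p["fy"],p["cy"]],[0,0,1]],float),None)
    return q[:,0]
E
python3 - <<'E'
from h import *
s=monitor.get_state(); print({k:np.round(v,3) for k,v in s.items()})
for n in("scene","top"):
    p=snapshot(n); cv2.imwrite(f"pics/{n}0.png",cv2.resize(p["frame"][:,:,::-1],(768,576)))
    R=cv2.Rodrigues(np.array(p["rvec"],float))[0]; print(n,"cam",-R.T@np.array(p["tvec"]).ravel())
    for t in("bed","button_top","ledge","stop","mould","carriage","spare_mould"):
        for m in finder.masks_of(p,t)[:3]:
            w,u,v=world(p,m["pixels"])
            if len(w): print(t,round(m["p"],2),m["extent"],len(w),np.median(w,0).round(3),np.percentile(w,2,0).round(3),np.percentile(w,98,0).round(3))
E
```

```text
pics
{'clock': np.float64(0.0), 'q': array([-1.099,  0.69 , -0.195,  1.566,  0.157,  0.902, -0.215]), 'qd': array([ 0.   , -0.001,  0.002,  0.   ,  0.   ,  0.002,  0.001]), 'joint_torque': array([-0.0000e+00, -5.2756e+01, -1.2670e+00, -1.5343e+01, -5.3000e-02,
        6.0000e-03,  0.0000e+00]), 'tool_pos': array([0.265, 0.566, 0.302]), 'eef_rot': array([ 0.217,  0.976, -0.001, -0.   ]), 'contact_force': array([-0.064,  0.079,  0.156]), 'moment': array([-0.03 ,  0.008, -0.019]), 'opening': np.float64(0.998)}
scene cam [ 1.1127693  -0.34845465  1.00974626]
bed 0.91 [182.6, 150.4, 332.8, 252.1] 6491 [0.598 0.016 0.022] [ 0.494 -0.187  0.013] [0.694 0.256 0.099]
button_top 0.64 [201.3, 187.2, 217.5, 197.1] 146 [ 0.52  -0.116  0.099] [ 0.501 -0.136  0.09 ] [ 0.534 -0.095  0.103]
ledge 0.92 [193.0, 178.0, 248.9, 241.2] 1421 [ 0.548 -0.122  0.049] [ 0.493 -0.167  0.041] [ 0.669 -0.054  0.113]
stop 0.69 [252.8, 171.3, 290.7, 205.6] 467 [0.605 0.08  0.038] [0.527 0.061 0.017] [0.659 0.116 0.074]
mould 0.97 [235.0, 263.8, 257.4, 294.1] 519 [ 0.802 -0.16   0.03 ] [ 0.774 -0.189  0.009] [ 0.832 
[... 1059 characters left out ...]
108 0.075]
mould 0.78 [292.6, 188.5, 317.1, 213.7] 465 [ 0.614 -0.117  0.071] [ 0.583 -0.143  0.051] [ 0.641 -0.087  0.125]
mould 0.74 [273.7, 157.8, 297.0, 180.8] 365 [ 0.718 -0.067  0.023] [ 0.691 -0.097 -0.002] [ 0.759 -0.039  0.068]
mould 0.6 [343.2, 199.9, 364.5, 226.6] 478 [ 0.586 -0.267  0.024] [ 0.555 -0.308 -0.001] [ 0.614 -0.235  0.077]
carriage 0.78 [280.8, 183.6, 318.5, 251.7] 1817 [ 0.551 -0.101  0.05 ] [ 0.479 -0.165  0.043] [ 0.663 -0.054  0.113]
carriage 0.35 [294.2, 228.6, 309.8, 240.3] 129 [ 0.513 -0.115  0.099] [ 0.499 -0.132  0.094] [ 0.528 -0.097  0.105]
spare_mould 0.52 [276.1, 160.1, 299.7, 180.4] 299 [ 0.715 -0.067  0.024] [ 0.691 -0.094  0.001] [ 0.74  -0.042  0.068]
```

View pics/top0.png

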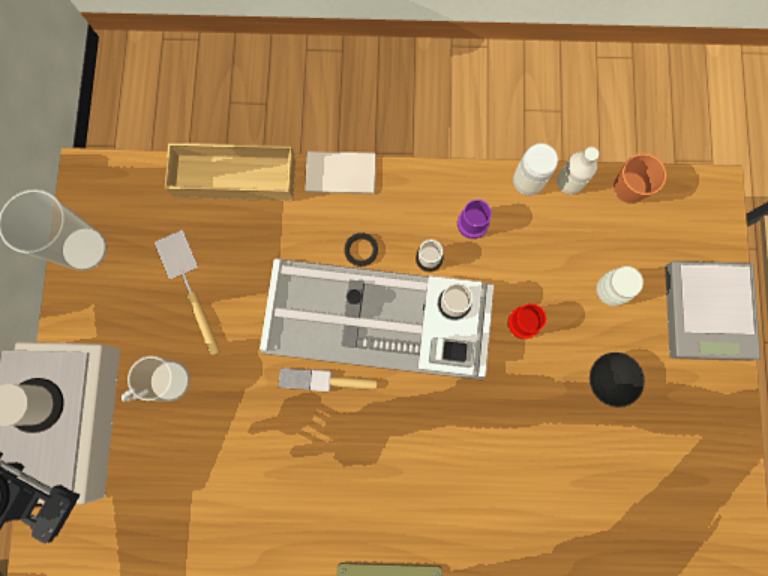

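View pics/scene0.png

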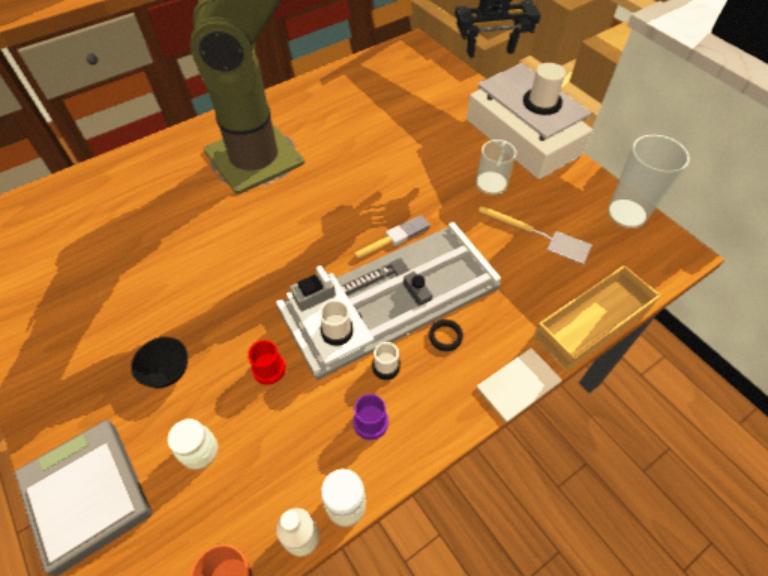

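Run:
```python
from h import *
for n in("top","scene"):
    p=snapshot(n); w,u,v=world(p)
    def sel(lo,hi,box): return (w[:,2]>lo)&(w[:,2]<hi)&(w[:,0]>box[0])&(w[:,0]<box[1])&(w[:,1]>box[2])&(w[:,1]<box[3])
    for nm,lo,hi,box in(("ledge",.108,.119,(.45,.56,-.14,-.04)),("btn",.094,.103,(.45,.56,-.16,-.04)),("block",.084,.092,(.45,.56,-.2,-.04)),("deck",.043,.053,(.45,.72,-.2,-.03)),("plate",.008,.017,(.4,.75,-.25,.35)),("stop",.03,.09,(.5,.68,.04,.13))):
        m=sel(lo,hi,box); a=w[m][:,:2]
        if len(a)>5:
            r=cv2.minAreaRect(a.astype(np.float32)); print(n,nm,len(a),"c",np.round(r[0],4),"size",np.round(r[1],3),"ang",round(r[2],1),"z",np.median(w[m][:,2]).round(4), "mean",a.mean(0).round(4))
    t=np.nonzero((p["range_z"]>0).sum()>=0)
p=snapshot("top"); f=p["frame"]; cv2.imwrite("pics/crop1.png",cv2.resize(f[150:270,170:350,::-1],(792,528),interpolation=cv2.INTER_CUBIC))
```

```text
top ledge 65 c [ 0.5159 -0.0836] size [0.012 0.043] ang 84.5 z 0.114 mean [ 0.5163 -0.0835]
top btn 180 c [ 0.5134 -0.1061] size [0.035 0.058] ang 1.4 z 0.0993 mean [ 0.5132 -0.1137]
top block 201 c [ 0.5139 -0.1104] size [0.084 0.048] ang 84.7 z 0.0876 mean [ 0.512 -0.114]
top deck 1266 c [ 0.5947 -0.1089] size [0.242 0.125] ang 1.1 z 0.0482 mean [ 0.5767 -0.1045]
top plate 1953 c [0.5833 0.0081] size [0.518 0.323] ang 85.2 z 0.0155 mean [0.5762 0.094 ]
top stop 669 c [0.5992 0.0853] size [0.156 0.09 ] ang 0.4 z 0.0359 mean [0.6029 0.0854]Traceback (most recent call last):
  File "<stdin>", line 9, in <module>
    return _wrapfunc(a, 'nonzero')
    return bound(*args, **kwds)
ValueError: Calling nonzero on 0d arrays is not allowed. Use np.atleast_1d(scalar).nonzero() instead. If the context of this error is of the form `arr[nonzero(cond)]`, just use `arr[cond]`.
```

The top view shows the bed at (262–492, 260–378), with the stop and its knob at (355, 297). The carriage is at the right end of the bed, with the button at (455, 351) and the white mould riding on it at (456, 300). The mould candidates are white (456, 300), small white (430, 254, the spare), red (527, 321), purple (474, 219) and one on the platform at far left. Only the one on the deck is the mould. Next I'll refine the bed direction and the travel.

Run:
```python
from h import *
p=snapshot("top"); f=p["frame"]; cv2.imwrite("pics/crop1.png",cv2.resize(f[165:260,170:335,::-1],(792,456),interpolation=cv2.INTER_CUBIC))
m=[x for x in finder.masks_of(p,"bed")][0]["pixels"]; w,_,_=world(p,m); a=w[w[:,2]<.03][:,:2].astype(np.float32)
print("bed",cv2.minAreaRect(a))
w,u,v=world(p)
for th in (-.11,-.1,-.09,-.08,-.07):
    c,s=np.cos(th),np.sin(th); R=np.array([[c,-s],[s,c]]); b=(w[:,:2]-[.515,-.1145])@R  # bed axes, from button
    z=w[:,2]; d=(abs(z-.048)<.003)&(b[:,0]>-45)&(abs(b[:,0]-.058)<.11)&(abs(b[:,1])<.08)
    k=(z>.06)&(z<.08)&(abs(b[:,0]-.06)<.06)&(b[:,1]>.1)&(b[:,1]<.3)
    st=(z>.03)&(z<.058)&(abs(b[:,0]-.06)<.06)&(b[:,1]>.1)&(b[:,1]<.3)
    r=(z>.015)&(z<.035)&(b[:,1]>.08)&(b[:,1]<.3)
    print(th,"deck x,y",np.percentile(b[d],[1,99],axis=0).round(4).tolist(),"knob",b[k].mean(0).round(4),k.sum(),"stop",np.percentile(b[st],[2,98],axis=0).round(4).tolist(),np.median(z[st]).round(3))
```

```text
bed ((0.5889105796813965, 0.03829522430896759), (0.4729105830192566, 0.20659612119197845), 84.69603729248047)
-0.11 deck x,y [[-0.0375, -0.0438], [0.1496, 0.0657]] knob [0.0817 0.2106] 79 stop [[0.0021, 0.1069], [0.1193, 0.2937]] 0.035
-0.1 deck x,y [[-0.0373, -0.0439], [0.1497, 0.0647]] knob [0.0838 0.2098] 79 stop [[0.0022, 0.1075], [0.1164, 0.2932]] 0.035
-0.09 deck x,y [[-0.0369, -0.0445], [0.1499, 0.0642]] knob [0.0859 0.209 ] 79 stop [[0.0022, 0.1071], [0.1159, 0.2927]] 0.035
-0.08 deck x,y [[-0.0371, -0.045], [0.15, 0.0637]] knob [0.0879 0.2081] 79 stop [[0.0027, 0.1069], [0.1162, 0.2925]] 0.035
-0.07 deck x,y [[-0.0371, -0.0458], [0.1501, 0.0636]] knob [0.09   0.2072] 79 stop [[0.0032, 0.1066], [0.117, 0.2921]] 0.035
```

View pics/crop1.png

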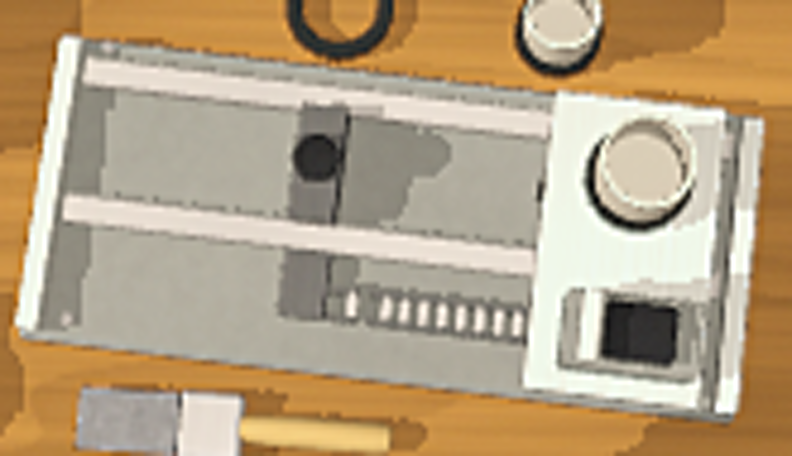

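Emit:
carry_out(motion=[0,0,0,0,0,-0.173,0,0,0,0,0,-0.173,-2.2,-4.65,0,0,0,0,-2.2,-4.65,0,0,0,0,-2.2,-4.65,0,0,0,0,-2.2,-4.65,0,0,0,0,-2.2,-4.65,0,0,0,0,-2.2,-4.65,0,0,0,0], hand=0, grip_force=10)

```text
clock: 1.95
tool_pos: [0.3715, 0.2747, 0.303]
eef_rot: [0.046, 0.999, 0.0, 0.0]
contact_force: [-0.1, -0.4, 0.4]
opening: 0.115
```

Emit:
carry_out(motion=[-2.2,-4.65,0,0,0,0,-2.2,-4.65,0,0,0,0,-2.2,-4.65,0,0,0,0,-2.2,-4.65,0,0,0,0,-2.2,-4.65,0,0,0,0,-2.2,-4.65,0,0,0,0,-2.2,-4.65,0,0,0,0,0,0,0,0,0,0])

```text
clock: 2.95
tool_pos: [0.4952, -0.0669, 0.3025]
eef_rot: [0.05, 0.999, -0.001, 0.0]
contact_force: [0.3, -0.1, -0.2]
opening: 0.006
```

```bash
cat >> h.py <<'E'
from scipy.spatial.transform import Rotation as Ro
def st(goal=None):
    s=monitor.get_state(); R=Ro.from_quat(s["eef_rot"]).as_matrix()
    print("t",round(float(s["clock"]),2),"tcp",np.round(s["tool_pos"],4),"y",R[:,1].round(4),"z",R[:,2].round(3),"F",np.round(s["contact_force"],1),"q",np.round(s["q"],2),"open",round(float(s["opening"]),2))
    if goal is not None: print("tool shift cm",((np.array(goal)-s["tool_pos"])@R*100).round(2))
E
python3 -c "
from h import *
st([.5143,-.1115,.2])"
```

```text
t 2.95 tcp [ 0.4952 -0.0669  0.3025] y [ 0.1004  0.9949 -0.002 ] z [ 0.001 -0.002 -1.   ] F [ 0.3 -0.1 -0.2] q [ 0.28  0.54 -0.37  1.93  0.29  0.72  1.2 ] open 0.01
tool shift cm [-2.34 -4.22 10.26]
```

Emit:
carry_out(motion=[-1.17,-2.11,2,0,0,-0.008,-1.17,-2.11,2,0,0,0,0,0,3,0,0,0,0,0,3,0,0,0,0,0,1,0,0,0,0,0,0,0,0,0])

```text
clock: 3.7
tool_pos: [0.5139, -0.1054, 0.1927]
eef_rot: [0.041, 0.999, 0.0, -0.0]
contact_force: [0.2, -0.4, 1.5]
opening: 0.006
```

Run:
```python
from h import *
st([.5143,-.1115,.155])
p=snapshot("scene"); f=p["frame"]
cv2.imwrite("pics/s2.png",cv2.resize(f[140:260,170:340,::-1],(793,560),interpolation=cv2.INTER_CUBIC))
```

```text
t 3.7 tcp [ 0.5139 -0.1054  0.1927] y [8.250e-02 9.966e-01 4.000e-04] z [-0.001  0.    -1.   ] F [ 0.2 -0.4  1.5] q [ 0.29  0.74 -0.28  1.96  0.41  0.5   1.2 ] open 0.01
tool shift cm [-0.09 -0.61  3.77]
```

View pics/s2.png

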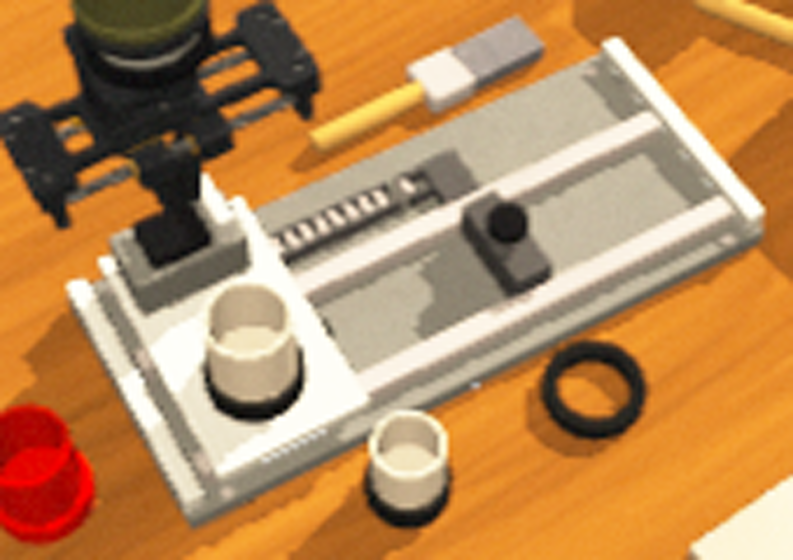

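The crop shows the closed fingers over the black button at (170, 235). The ledge is just ahead of it, the mould is clear at (255, 350), and the stop is at (505, 240).

Emit:
carry_out(motion=[0,-0.6,1,0,0,0,0,0,0,0,0,0,0,0,0,0,0,0])

```text
clock: 4.12
tool_pos: [0.5135, -0.1123, 0.1829]
eef_rot: [0.042, 0.999, 0.0, 0.0]
contact_force: [0.3, 0.8, -0.6]
opening: 0.009
```

Run:
```python
from h import *
st([.5143,-.1115,.155])
```

```text
t 4.12 tcp [ 0.5135 -0.1123  0.1829] y [8.410e-02 9.965e-01 1.000e-04] z [ 0.  0. -1.] F [ 0.3  0.8 -0.6] q [ 0.29  0.76 -0.27  1.97  0.42  0.47  1.2 ] open 0.01
tool shift cm [-0.07  0.09  2.79]
```

Emit:
carry_out(motion=[0,0,1,0,0,0,0,0,0.8,0,0,0,0,0,0.5,0,0,0,0,0,0.4,0,0,0,0,0,0,0,0,0,0,0,0,0,0,0])

```text
clock: 4.88
tool_pos: [0.5133, -0.112, 0.1559]
eef_rot: [0.042, 0.999, -0.0, -0.0]
contact_force: [-1.4, 0.1, 6.8]
opening: 0.002
```

Emit:
carry_out(motion=[0,0,0.3,0,0,0,0,0,0.3,0,0,0,0,0,0,0,0,0,0,0,0,0,0,0])

```text
clock: 5.38
tool_pos: [0.5132, -0.1119, 0.154]
eef_rot: [0.042, 0.999, -0.001, 0.001]
contact_force: [-10.4, 1.6, 46.9]
opening: 0.006
```

Emit:
carry_out(motion=[0,0,-0.22,0,0,0,0,0.3,0,0,0,0,0,0.4,0,0,0,0,-0.01,0.6,0,0,0,0,-0.01,0.8,0,0,0,0,-0.01,0.8,0,0,0,0,-0.01,0.8,0,0,0,0,-0.01,0.8,0,0,0,0])

```text
clock: 6.38
tool_pos: [0.5173, -0.068, 0.1542]
eef_rot: [0.042, 0.999, -0.001, 0.0]
contact_force: [-5.7, -2.3, 27.8]
opening: 0.007
```

Emit:
carry_out(motion=[-0.01,0.9,0,0,0,0,-0.01,0.9,0,0,0,0,-0.01,0.9,0,0,0,0,-0.01,0.9,0,0,0,0,-0.01,0.8,0,0,0,0,0,0.5,0,0,0,0,0,0.2,0,0,0,0,0,0,0,0,0,0])

```text
clock: 7.38
tool_pos: [0.5221, -0.0163, 0.1542]
eef_rot: [0.042, 0.999, -0.0, 0.0]
contact_force: [-7.0, -1.0, 28.0]
opening: 0.004
```

Run:
```python
from h import *
st()
p=snapshot("scene"); f=p["frame"]
cv2.imwrite("pics/s3.png",cv2.resize(f[140:260,170:340,::-1],(793,560),interpolation=cv2.INTER_CUBIC))
```

```text
t 7.38 tcp [ 0.5221 -0.0163  0.1542] y [ 8.320e-02  9.965e-01 -8.000e-04] z [ 0.001 -0.001 -1.   ] F [-7. -1. 28.] q [ 0.07  0.8  -0.21  1.99  0.4   0.39  1.04] open 0.0
```

View pics/s3.png

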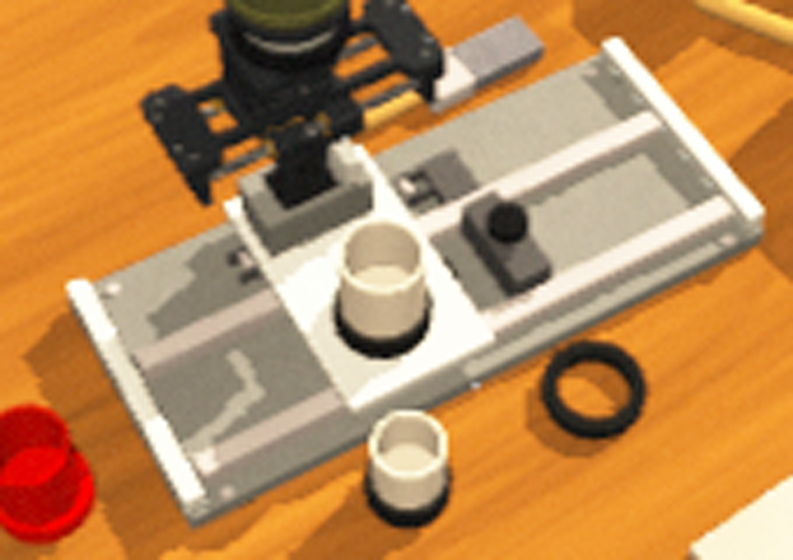

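The carriage rides well, with the mould upright at (383, 285) and a gap of about 3 cm to the stop. I'll carry on more slowly.

Emit:
carry_out(motion=[0,0.5,0,0,0,0,-0.01,0.7,0,0,0,0,-0.01,0.7,0,0,0,0,0,0.4,0,0,0,0,0,0.3,0,0,0,0,0,0.3,0,0,0,0,0,0.2,0,0,0,0,0,0.2,0,0,0,0])

```text
clock: 8.43
tool_pos: [0.5251, 0.016, 0.1542]
eef_rot: [0.042, 0.999, -0.001, 0.0]
contact_force: [-5.9, -0.9, 27.0]
opening: 0.004
```

Emit:
carry_out(motion=[0,0.2,0,0,0,0,0,0.2,0,0,0,0,0,0,0,0,0,0])

```text
clock: 8.8
tool_pos: [0.5252, 0.0176, 0.1542]
eef_rot: [0.043, 0.999, -0.002, 0.0]
contact_force: [-5.4, -5.3, 27.3]
opening: 0.004
```

Emit:
carry_out(motion=[0,0.2,0,0,0,0,0,0.2,0,0,0,0,0,0,0,0,0,0])

```text
clock: 9.18
tool_pos: [0.5253, 0.018, 0.1542]
eef_rot: [0.045, 0.999, -0.005, -0.001]
contact_force: [-5.3, -11.3, 28.3]
opening: 0.005
```

Run:
```python
from h import *
st()
p=snapshot("scene"); f=p["frame"]
cv2.imwrite("pics/s4.png",cv2.resize(f[140:230,220:340,::-1],(792,594),interpolation=cv2.INTER_CUBIC))
```

```text
t 9.18 tcp [0.5253 0.018  0.1542] y [ 0.0889  0.996  -0.0099] z [-0.001 -0.01  -1.   ] F [ -5.3 -11.3  28.3] q [-0.01  0.8  -0.19  1.98  0.38  0.4   0.98] open 0.01
```

View pics/s4.png

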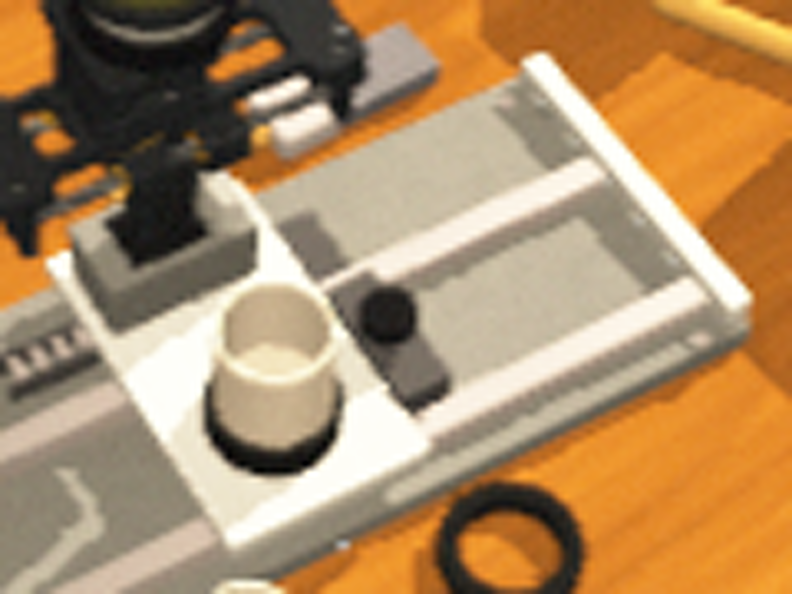

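The deck meets the stop face at about (360, 330), the push force rises without any motion, and the button is down. Now I'll release it straight up with a small residual forward push.

Emit:
carry_out(motion=[0,-0.2,-0.1,0,0,0,0,-0.1,-0.2,0,0,0,0,0,-0.3,0,0,0,0,0,-0.4,0,0,0,0,0,-0.5,0,0,0,0,0,-1,0,0,0,0,0,-2,0,0,0,0,0,-3,0,0,0])

```text
clock: 10.22
tool_pos: [0.5254, 0.0221, 0.2273]
eef_rot: [0.041, 0.999, 0.0, -0.001]
contact_force: [0.0, -1.2, -0.7]
opening: 0.009
```

Emit:
carry_out(motion=[0,0,-4,0,0,0,0,0,-4,0,0,0,0,-4,0,0,0,0,0,-5,0,0,0,0,0,-5,0,0,0,0,0,0,0,0,0,0])

```text
clock: 10.98
tool_pos: [0.5132, -0.1227, 0.3069]
eef_rot: [0.046, 0.999, -0.001, -0.0]
contact_force: [-1.0, 1.3, -0.1]
opening: 0.007
```

Run:
```python
from h import *
st()
p=snapshot("top"); f=p["frame"]
q=snapshot("scene"); a=cv2.resize(f[165:260,170:335,::-1],(560,322),interpolation=cv2.INTER_CUBIC); b=cv2.resize(q["frame"][150:235,200:345,::-1],(478,280),interpolation=cv2.INTER_CUBIC)
o=np.zeros((602,560,3),np.uint8); o[:322]=a; o[322:,:478]=b; cv2.imwrite("pics/s5.png",o[:600])
for n,p in(("top",p),("scene",q)):
    w,_,_=world(p); c,s=np.cos(-.0925),np.sin(-.0925); R=np.array([[c,-s],[s,c]]); b=(w[:,:2]-[.515,-.1145])@R; z=w[:,2]
    near=(abs(b[:,0])<.016)&(z>.08)&(z<.12)&(b[:,1]>.05)&(b[:,1]<.2)
    L=near&(z>.109); print(n,"ledge y",b[L,1].mean().round(4),L.sum())
    B=near&(abs(b[:,1]-(b[L,1].mean()-.031))<.014); print("button z",np.percentile(z[B],[10,50,90]).round(4),B.sum())
    d=(abs(z-.048)<.003)&(abs(b[:,0]-.058)<.08)&(b[:,1]>.05)&(b[:,1]<.25); print("deck y",np.percentile(b[d,1],[1,99]).round(4))
    m=(z>.06)&(z<.13)&(b[:,0]>.05)&(b[:,1]<b[L,1].mean()+.02)&(b[:,1]>.05)&(b[:,0]<.15); print("mould rel. ledge, x,y",(np.percentile(b[m],[2,98],axis=0).mean(0)).round(4),"top z",np.percentile(z[m],99).round(3))
```

```text
t 10.97 tcp [ 0.5132 -0.1227  0.3069] y [ 0.0912  0.9958 -0.0021] z [-0.001 -0.002 -1.   ] F [-1.   1.3 -0.1] q [ 0.36  0.57 -0.35  1.85  0.27  0.77  1.35] open 0.01
top ledge y 0.1605 47
button z [0.0961 0.0996 0.1021] 109
deck y [0.0853 0.2209]
mould rel. ledge, x,y [0.0971 0.1366] top z 0.126
scene ledge y 0.1602 31
button z [0.0957 0.0991 0.101 ] 72
deck y [0.0855 0.2223]
mould rel. ledge, x,y [0.1024 0.1356] top z 0.125
```

View pics/s5.png

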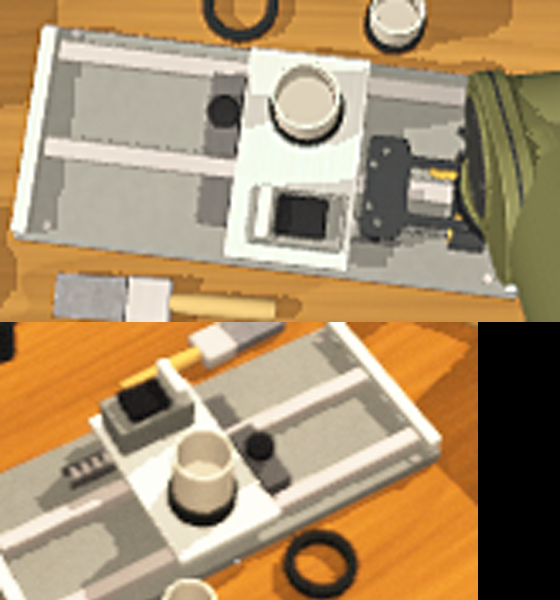

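The picture shows the deck against the stop, the button up, and the mould upright with the gripper clear of everything. The button top reads 99 mm, the same as at the start (jammed it would read about 96 mm), so I'm handing in.

```bash
python3 -c "
from h import *
print(workorder.finish_job()); st()"
```

```text
the job is handed in; nothing more can be done
None
the job is handed in; nothing more can be done
```

I pressed the lock button fully down and slid the carriage about 130 mm until it met the end stop. I then let the button up straight, backed the gripper clear and handed the job in at about 11 s of the 38 s allowed. The hand-in gives no verdict, so the points below are my own checks.

- **At the stop:** the push force rose to about 11 N while the tool moved only about 0.4 mm over the last 4 mm commanded. In the pictures the deck sits against the stop.
- **Button:** its top read 99.1 and 99.6 mm in the two cameras, against 99.3 mm at the start. That means it is fully up and the carriage is locked.
- **Mould:** it stands upright in its place on the deck, untouched. I estimated its place from the pictures, not with a precise measurement.
- **Other things:** the brush, collar and spare mould were still in place in the last picture. The jug, bowl, spatula and jar were not in it, but the gripper went nowhere near them after the first move.
- **Forces:** the press briefly reached 47 N at the fingertips when the button bottomed out. I eased it to about 28 N for the slide. The wrist limit is 120 N, and the 40 N limit is for the arm and gripper body, which touched nothing in the pictures.

No check disagreed with another. The one weak measurement was the deck edge by depth, which the stop's own points blurred.

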